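# Free a bottle cap of unknown thread hand and hold it up

## Robot

A 6-joint arm with a two-finger parallel gripper is mounted at the origin on the work surface. World frame = base frame: x ahead of the robot, y to its left, z up, the work surface at z = 0. Lengths are in m, angles in rad, forces in N, time in s.
With the tool pointing down it reaches from about 0.425 to 0.95 m from the base axis. Payload 3.5 kg.
Tool frame: the origin (TCP) lies midway between the tips of the shut fingers; the grasp point (between the pads) lies 19 mm behind it; z points along the fingers, y is the line along which they close (so a half turn about z gives the same grasp; the last joint's range is limited). The gripper opens to 85 mm and grips with 20 to 120 N. Pads are 22 mm wide; open, the fingers measure 114 mm over their backs; the gripper's body (76 mm by 85 mm) begins 54 mm behind the grasp point. The pads swing forward as they close: fully open they stand 13 mm farther back than shut.
Start: joints at [-1.273, 0.286, 1.577, -0, 1.279, -0.15], TCP at [0.292, -0.608, 0.231] pointing down, gripper open.
Joint ranges: [-2.77, 2.77], [-0.9, 2.22], [0.21, 2.48], [-1.53, 4.67], [0.24, 2.81], [-2.84, 2.84]. Speed limits (rad/s): [2.79, 2.79, 3.14, 3.14, 3.14, 3.14].

## Interface

Orientations are given as a unit quaternion [x, y, z, w].
In Python, from plant import get_state, read_camera, ctrl gives the robot as it stands.
- The arm moves only by the shell command python3 -m crank 'ROWS' [FORCE]. ROWS is JSON, a list of rows, each a list of 3 entries, a list of its own where there are three numbers: the shift along the tool's x, y, z in mm, then the turn about the tool's z in degrees, then the closure in counts, from 0 (fully open) to 255 (shut). In form: [[[tx, ty, tz], yaw, claw], ...]. A call has 1 to 10 rows; each row is the pose to reach, as a shift and turn from the pose commanded when the call began, along the tool's axes at that moment; what a row does not reach only later rows make up. A row lasts 1/10 s, in which the tool goes at most 50 mm and 8.59 degrees, less where a joint would pass 70% of its speed; a pose out of reach is approached as far as the arm can. A call with a gripper value outside its range is refused whole. The fingers move at their own pace and stop on an object; FORCE is the grip in N (left out, the last holds). Time passes only in rows, so rows that repeat a pose let the fingers close. It gives the time, the measured TCP pose, the force, the opening and the grip force at its end, in the units of the state.
- get_state(): the state, without advancing time (a new reading comes with each control period).
- read_camera(name): name is "side" or "top" or "wrist"; returns a dict with "frame" (420x560x3 uint8, blue, green, red), "range_z" (420x560 float32, m along the optical axis (not along the pixel's ray), 0 where there is no reading), "vfov" (degrees; the focal length in pixels is half the picture's height over the tangent of half this angle, whatever the lens; pixels are square), "cx", "cy" (the principal point, pixels), "k1" (the pictures are not rectified: a ray, as slopes to the right and down, at radius r is drawn at 1 + k1 r^2 times it, then the intrinsics apply), "origin" and "orientation" of the camera in the world. Camera axes: x right, y down, z forward; pixel columns grow to the right and rows downward; lengths in m; the calibration is good to about 2 mm. A picture is of the moment at which its call begins.
- ctrl.sign_off(): hands the job in; it is judged then, once.
The state is a dict: "time": time; "qpos": joint angles; "dq": joint speeds; "joint_efforts": joint torques, N m; "eef_pos": TCP position; "tcp_rot": TCP orientation; "contact_force": force on the tool from outside, world axes, zero at the start; "wrist_torque": the same for the moment, N m; "opening": opening from 0.0 (shut) to 1.0 (fully open); "finger_force": force on a finger pad.
Only numpy, scipy, OpenCV 4.12 (cv2) and the standard library are available. Lean on these libraries where they do the work, as an engineer would, in place of code of your own. Each camera call takes 0.05 s, during which the arm holds its last target. There are 200 camera calls.

## Task

Take the big ribbed cap off the white bottle that is strapped in the metal holder. Nobody remembers whether its quick thread is left- or right-handed, so turn the cap one way and, if it comes up against the stop at once, turn it the other way until it is free. Then lift it straight off and finish while still holding it in the gripper, upright and still, a good 6 cm above where it sat, leaving the beaker, the measuring cup and the spare bottle where they stand.

Things in the scene. Friction and masses are not known exactly. Their poses are not given: they have to be found in the camera images.
- bottle: White bottle strapped fast in a fixed holder (steel plate 130 x 110 x 12 mm, aluminium posts 87 mm high). Origin: on the work surface, on the bottle's axis; x along the plate's long side, z up. Body 82 mm wide, shoulder to 129 mm high, neck 29 mm wide to 160 mm. A stop hidden under the cap blocks one turning direction after 5 to 10 degrees; which one changes between starts and cannot be seen.
- neck_top (a point): Centre of the bottle's mouth, 160 mm above the work surface, inside the cap at the start; axes as the bottle's. Just below it two lips on the neck, 32 degrees either side of the bottle's +x and -x, hold down the cap's two inner lugs.
- cap: White ribbed round cap, 50 mm wide, 50 mm tall, 50 to 100 g, turning with little drag. Origin: centre of its underside, z up; starts 132 mm above the work surface, its x axis along the bottle's. A raised ridge across its top (44 x 7 x 3 mm) runs along its x axis, as do its inner lugs. Turned 55 to 120 degrees the free way it lifts straight off; turned less, the lips hold it down.
- cap_grip (a point): Point on the cap's axis, 38 mm above its underside and 12 mm below its top: the middle of its solid upper part. Axes as the cap's. Grip here from above across the round side, at any yaw, with 20 to 40 N; pushed on against the stop, the cap then slips in the fingers.
- beaker: Glass beaker, 72 mm in diameter, 95 mm tall, standing near the bottle; origin at the centre of its underside. Leave it alone.
- spare_bottle: Spare closed white bottle, 62 mm in diameter, 150 mm tall with a small cap, standing free near the holder; origin at the centre of its underside. Leave it alone.
- measuring_cup: Grey plastic measuring cup with a side handle, 70 mm in diameter, 75 mm tall, standing near the bottle; origin at the centre of its underside. Leave it alone.
Not all that is in view belongs to the job. What is meant by the cap is not orange, and is the larger of those in its own colour.

How it is judged:
By the outcome, as a careful person would: the job done as asked, in the order asked, and still so for the second after the job is handed in, while the arm keeps its last pose, push and grip.
It also fails if it takes over 42 s, if anything falls off the work surface, if the arm or the gripper's body presses on something with over 40 N, if the wrist force passes 120 N, or if a joint passes its speed limit or range.

## Working session

There is one attempt and no reset: what is moved stays moved. The work goes in short steps, Python scripts to look and compute and a shell command to move; the robot and the scene stay as the last step left them, time stands still between calls to the robot, and variables do not carry over. Pictures are saved under pics/ and viewed, at most 10 in all, crops included, and the job is handed in when it is done.

```bash
mkdir -p pics
cat > h.py <<'E'
import numpy as np,cv2
from scipy.spatial.transform import Rotation as R
from plant import get_state, read_camera, ctrl
def world(c,u,v,z=None):
    """pixels -> world points via range image (z=None)"""
    u=np.asarray(u,float);v=np.asarray(v,float)
    f=c['frame'].shape[0]/2/np.tan(np.radians(c['vfov'])/2)
    K=np.array([[f,0,c['cx']],[0,f,c['cy']],[0,0,1]])
    p=cv2.undistortPoints(np.stack([u,v],-1).reshape(-1,1,2),K,np.array([c['k1'],0,0,0.]))[:,0]
    ray=np.c_[p,np.ones(len(p))]
    M=R.from_quat(c['orientation']).as_matrix();o=np.array(c['origin'])
    if z is None:
        d=c['range_z'][v.astype(int).ravel(),u.astype(int).ravel()]
        return o+(ray*d[:,None])@M.T
    r=ray@M.T
    return o+r*((z-o[2])/r[:,2])[:,None]
E
python3 - <<'E'
from h import *
s=get_state();print(s)
ims=[]
for n in ['top','side']:
    c=read_camera(n);cv2.imwrite(f'pics/{n}0.png',c['frame']);np.savez(f'pics/{n}0.npz',**c)
    print(n,c['origin'],c['vfov'],c['k1'])
E
```

```text
{'time': 0.0, 'qpos': array([-1.27297391e+00,  2.87172048e-01,  1.57817979e+00,  1.24196174e-05,
        1.27860886e+00, -1.50009262e-01]), 'dq': array([-0.00199846, -0.00060279, -0.00126141, -0.00022206,  0.00161068,
        0.00028142]), 'joint_efforts': array([ 6.83427015e-05, -4.05977619e+01, -2.92628396e+01, -1.26964374e-04,
        5.87062910e-03, -3.32806422e-07]), 'eef_pos': array([ 0.29211103, -0.60778754,  0.22994142]), 'tcp_rot': array([ 9.75035133e-01,  2.22047491e-01, -8.14992076e-05, -1.18123008e-03]), 'contact_force': array([-0.3580548 ,  0.05261165,  0.23120802]), 'wrist_torque': array([-0.05235649, -0.02458881, -0.04399486]), 'finger_force': 0.0, 'opening': 1.0029847768322355}
top [0.51248572 0.05264738 0.98380392] 50.505570000436684 -0.13753759394232776
side [0.32366464 0.64248055 0.7807422 ] 43.38931971378683 0.041205470953901605
```

View pics/top0.png

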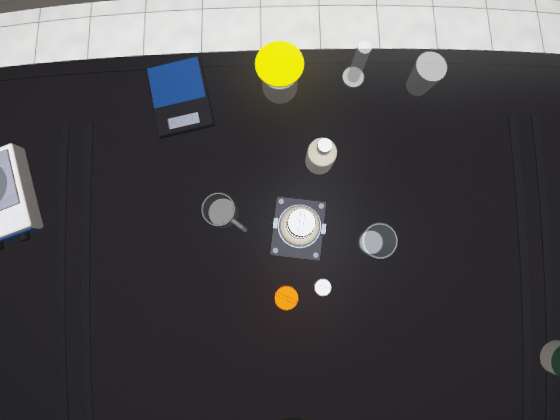

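View pics/side0.png

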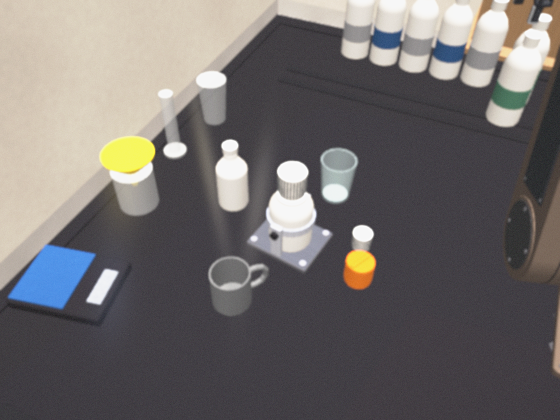

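The top view shows the holder at (299,229) with the white ribbed cap at about (301,223). The spare bottle is at (322,155), the measuring cup at (219,209) and the beaker at (377,241). Orange and small white decoy caps lie at (286,298) and (322,287).

Run:
```python
from h import *
for n,box in [('top',(260,190,345,270)),('side',(240,150,345,270))]:
    c=dict(np.load(f'pics/{n}0.npz'))
    x0,y0,x1,y1=box
    u,v=np.meshgrid(np.arange(x0,x1),np.arange(y0,y1));u=u.ravel();v=v.ravel()
    P=world(c,u,v);m=(P[:,2]>.170)&(P[:,2]<.2)&(c['range_z'][v,u]>0)
    Q=P[m]
    print(n,m.sum(),Q[:,2].min(),Q[:,2].max(),np.median(Q[:,2]),'bbox',Q[:,:2].min(0),Q[:,:2].max(0))
    print(cv2.minEnclosingCircle(Q[Q[:,2]>.176][:,:2].astype(np.float32)))
    t=Q[Q[:,2]>.1805]
    if n=='top':
        # plate: z .005-.02
        k=(P[:,2]>.006)&(P[:,2]<.02);print('plate',cv2.minAreaRect(P[k][:,:2].astype(np.float32)))
c=dict(np.load('pics/top0.npz'))
for nm,u,v,z in [('spare',324,145,.15),('beaker',380,241,.095),('cup',219,209,.075),('handle',244,230,.05)]:
    print(nm,world(c,[u],[v],z))
print(R.from_quat(get_state()['tcp_rot']).as_matrix().round(3))
```

```text
top 608 0.1705009677697511 0.1888016209466673 0.18283221110095976 bbox [ 0.54777924 -0.00627625] [0.59731159 0.04261227]
((0.5727683305740356, 0.017418712377548218), 0.025456760078668594)
plate ((0.5734524726867676, 0.020172640681266785), (0.177362859249115, 0.1303047090768814), 81.8475112915039)
side 574 0.17009912284669082 0.1868015437146453 0.18069600114805034 bbox [ 0.54775598 -0.00454418] [0.59689243 0.04651036]
((0.5732436180114746, 0.021309582516551018), 0.02657831273972988)
spare [[ 0.72241659 -0.0323575   0.15      ]]
beaker [[ 0.5376357  -0.14413974  0.095     ]]
cup [[0.61182493 0.18061788 0.075     ]]
handle [[0.56891626 0.1317605  0.05      ]]
[[ 0.901  0.433 -0.001]
 [ 0.433 -0.901  0.002]
 [ 0.    -0.002 -1.   ]]
```

```bash
python3 -m crank '[[[38,-32,0],-8,0],[[76,-64,0],-16,0],[[115,-97,0],-24,0],[[153,-129,0],-32,0],[[191,-161,0],-40,0],[[229,-194,0],-48,0],[[267,-226,0],-56,0],[[305,-258,0],-64,0],[[344,-290,0],-66,0],[[382,-322,0],-66,0]]'
python3 - <<'E'
from h import *
s=get_state();M=R.from_quat(s['tcp_rot']).as_matrix();print(M.round(3),s['qpos'],M.T@(np.array([.573,.019,.23])-s['eef_pos']))
E
```

```text
time: 1.1
eef_pos: [0.4973, -0.1509, 0.2311]
tcp_rot: [0.697, 0.717, -0.0, -0.0]
contact_force: [0.5, -0.6, 0.7]
opening: 1.001
finger_force: 0.0
[[-0.029  1.    -0.   ]
 [ 1.     0.029  0.   ]
 [ 0.    -0.    -1.   ]] [-4.90010361e-01 -5.90578838e-02  1.95457447e+00 -6.28583649e-06
  1.24625311e+00 -5.19388363e-01] [0.16761549 0.08064638 0.00105295]
```

```bash
python3 -m crank '[[[42,20,0],0,0],[[84,40,0],0,0],[[126,60,0],0,0],[[168,81,0],0,0],[[168,81,0],0,0],[[168,81,0],0,0]]'
python3 - <<'E'
from h import *
c=read_camera('wrist');cv2.imwrite('pics/w1.png',c['frame']);s=get_state()
u,v=np.meshgrid(np.arange(560),np.arange(420));u=u.ravel();v=v.ravel()
P=world(c,u,v);ok=(c['range_z'].ravel()>0)&(np.hypot(P[:,0]-.573,P[:,1]-.019)<.045)
for lo,hi in [(.176,.19),(.184,.19)]:
    m=ok&(P[:,2]>lo)&(P[:,2]<hi)
    Q=P[m];print(m.sum(),np.median(Q[:,2]),cv2.minEnclosingCircle(Q[:,:2].astype(np.float32)),Q[:,:2].min(0),Q[:,:2].max(0))
print(s['eef_pos'],s['qpos'],c['origin'])
E
```

```text
time: 1.7
eef_pos: [0.573, 0.0183, 0.2306]
tcp_rot: [0.696, 0.718, -0.001, -0.0]
contact_force: [0.3, -0.2, -0.0]
opening: 1.0
finger_force: 0.0
4804 0.18130313293516725 ((0.5721681118011475, 0.016739152371883392), 0.02555049955844879) [ 0.54670325 -0.00877351] [0.59723526 0.0420452 ]
357 0.18441916927582086 ((0.5719798803329468, 0.017277659848332405), 0.021634234115481377) [0.55073793 0.0109113 ] [0.59346129 0.02289584]
[0.57278922 0.01737672 0.23067845] [-1.46474352e-01  6.44368593e-02  1.83150228e+00 -4.65887911e-04
  1.24697578e+00 -1.76048910e-01] [0.57059865 0.09191815 0.37232042]
```

View pics/w1.png

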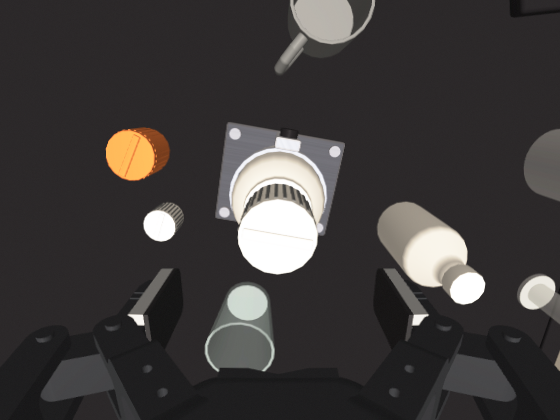

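The wrist view shows the cap centred between the fingers with its top at about (278,236), and nothing is near the finger paths. The measured centre is (0.572, 0.017) with the top at z 0.181, which matches the given sizes. Next I descend and grip.

```bash
python3 -m crank '[[[0,0,30],0,0],[[0,-1,60],0,0],[[0,-1,83],0,0],[[0,-1,83],0,0],[[0,-1,83],0,255],[[0,-1,83],0,255],[[0,-1,83],0,255],[[0,-1,83],0,255],[[0,-1,83],0,255],[[0,-1,83],0,255]]' 30
python3 -m crank '[[[0,0,0],0,255],[[0,0,0],0,255],[[0,0,0],0,255],[[0,0,0],0,255]]'
python3 -c "
from h import *
s=get_state();print(s['qpos'],s['wrist_torque'],s['contact_force'])"
```

```text
time: 2.75
eef_pos: [0.5734, 0.0166, 0.1507]
tcp_rot: [0.697, 0.717, 0.001, 0.002]
contact_force: [-2.2, -1.8, 6.4]
opening: 0.572
finger_force: 32.0
time: 3.15
eef_pos: [0.5734, 0.0166, 0.1507]
tcp_rot: [0.697, 0.717, 0.001, 0.002]
contact_force: [-1.1, -3.1, 5.2]
opening: 0.575
finger_force: 32.0
[-1.47338221e-01  1.43679520e-01  1.89937135e+00 -1.33669645e-03
  1.09507782e+00 -1.76006762e-01] [-0.27949387  0.27882558  0.02494687] [-1.05000327 -3.13188947  5.18405348]
```

```bash
python3 -m crank '[[[0,0,0],2,255],[[0,0,0],4,255],[[0,0,0],6,255],[[0,0,0],8,255],[[0,0,0],10,255],[[0,0,0],12,255],[[0,0,0],14,255],[[0,0,0],14,255],[[0,0,0],14,255]]'
python3 -c "
from h import *
s=get_state();print(s['qpos'],s['wrist_torque'],s['contact_force'])"
```

```text
time: 4.05
eef_pos: [0.5733, 0.0166, 0.1506]
tcp_rot: [0.779, 0.627, 0.001, 0.002]
contact_force: [-1.8, -1.5, 5.6]
opening: 0.572
finger_force: 32.0
[-1.47344055e-01  1.43677418e-01  1.89947215e+00 -1.43953483e-03
  1.09542982e+00  6.84053133e-02] [-0.27625532  0.31631567  0.00845229] [-1.76891218 -1.51440508  5.58084778]
```

No torque after 14°, so this looks like the free way. I continue to about 92° and then check.

```bash
python3 -m crank '[[[0,0,0],4,255],[[0,0,0],8,255],[[0,0,0],12,255],[[0,0,0],16,255],[[0,0,0],20,255],[[0,0,0],24,255],[[0,0,0],28,255],[[0,0,0],32,255],[[0,0,0],36,255],[[0,0,0],40,255]]'
python3 -c "
from h import *
s=get_state();print(s['qpos'],s['wrist_torque'],s['contact_force'])"
python3 -m crank '[[[0,0,0],5,255],[[0,0,0],10,255],[[0,0,0],15,255],[[0,0,0],20,255],[[0,0,0],25,255],[[0,0,0],30,255],[[0,0,0],35,255],[[0,0,0],38,255],[[0,0,0],38,255],[[0,0,0],38,255]]'
python3 - <<'E'
from h import *
s=get_state();print(s['qpos'],s['wrist_torque'],s['contact_force'])
for n in ['top','side','wrist']:
    c=read_camera(n);cv2.imwrite(f'pics/{n}2.png',c['frame'])
    if n=='top': t=c['frame']
    if n=='side': d=c['frame']
    if n=='wrist': w=c['frame']
cv2.imwrite('pics/m2.png',np.hstack([cv2.resize(d[110:270,220:380],(400,400)),cv2.resize(w[150:400,155:405],(400,400))]))
E
```

```text
time: 5.05
eef_pos: [0.573, 0.0169, 0.1506]
tcp_rot: [0.947, 0.322, 0.001, 0.001]
contact_force: [-3.3, -1.0, 7.1]
opening: 0.57
finger_force: 32.1
[-1.47144496e-01  1.43490437e-01  1.89964095e+00 -9.76240676e-04
  1.09629071e+00  7.69091690e-01] [-0.23239175  0.41811385  0.02210365] [-3.27762525 -0.98107224  7.07739216]
time: 6.05
eef_pos: [0.5729, 0.0171, 0.1506]
tcp_rot: [1.0, -0.003, 0.001, 0.0]
contact_force: [-2.9, -0.9, 7.1]
opening: 0.573
finger_force: 32.1
[-1.46969107e-01  1.43441696e-01  1.89973097e+00 -4.90057164e-04
  1.09670225e+00  1.42994760e+00] [-0.14887497  0.48423168 -0.06945974] [-2.85305801 -0.8724588   7.09618006]
```

View pics/m2.png

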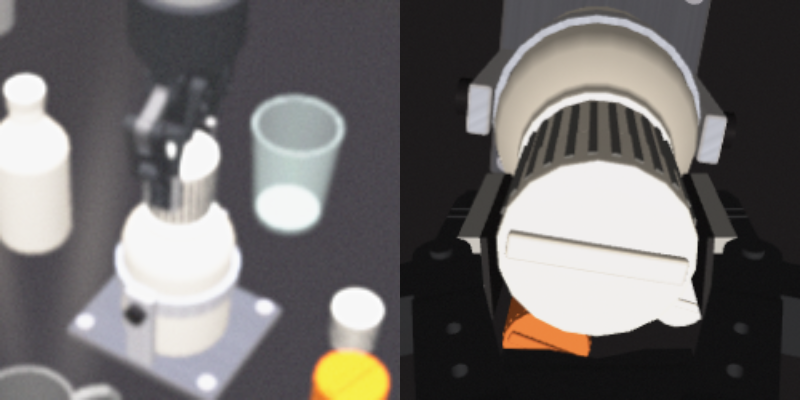

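The cropped side and wrist views show the ridge, at about (597,257) in the right half, still nearly along the fingers' closing line as at the start. The cap has therefore turned about 92° with the gripper, and the holder has not moved. I start the lift gently.

```bash
python3 -m crank '[[[0,0,-3],0,255],[[0,0,-6],0,255],[[0,0,-9],0,255],[[0,0,-12],0,255],[[0,0,-12],0,255]]'
```

```text
time: 6.7
eef_pos: [0.5725, 0.0173, 0.1607]
tcp_rot: [1.0, -0.003, 0.0, -0.0]
contact_force: [-0.1, 0.2, -1.5]
opening: 0.576
finger_force: 31.3
```

```bash
python3 -m crank '[[[0,0,-8],0,255],[[0,0,-18],0,255],[[0,0,-28],0,255],[[0,0,-38],0,255],[[0,0,-48],0,255],[[0,0,-58],0,255],[[0,0,-68],0,255],[[0,0,-75],0,255],[[0,0,-78],0,255],[[0,0,-78],0,255]]'
python3 -m crank '[[[0,0,0],0,255],[[0,0,0],0,255],[[0,0,0],0,255],[[0,0,0],0,255],[[0,0,0],0,255]]'
python3 - <<'E'
from h import *
d=read_camera('side');w=read_camera('wrist')['frame'];f=d['frame']
cv2.imwrite('pics/m3.png',np.hstack([f[40:300,200:400],cv2.resize(w,(373,280))[20:280]]))
E
```

```text
time: 7.7
eef_pos: [0.5724, 0.0172, 0.2388]
tcp_rot: [1.0, -0.003, 0.0, 0.0]
contact_force: [0.7, 0.6, -0.8]
opening: 0.572
finger_force: 31.3
time: 8.2
eef_pos: [0.5722, 0.0172, 0.2382]
tcp_rot: [1.0, -0.003, -0.0, -0.0]
contact_force: [-0.3, 0.4, -0.1]
opening: 0.573
finger_force: 31.3
```

View pics/m3.png

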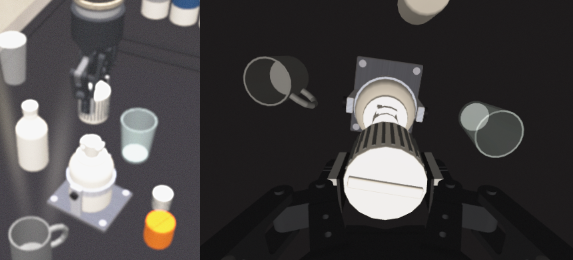

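The left half shows the cap in the gripper at (95,103), well above the now bare neck at (92,143). The wrist view on the right shows it upright at (385,183), and the beaker, measuring cup and spare bottle still stand where they were.

```bash
python3 -c "
from plant import ctrl;print(ctrl.sign_off())"
```

```text
the job is handed in; nothing more can be done
None
```

The cap is off and the job is handed in: the first direction tried was the free one, about 92° of turn released it, and the gripper holds it upright and still about 8.8 cm above its seat, with the beaker, measuring cup and spare bottle left where they stood.

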